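# Put the waxing kit back in its holders

### The job

Tidy the ski-waxing bench: put the bottle, the round wax tin, the wax bar and the cork block each into the wooden holder whose recess matches its shape and size, the right way up and resting flat on the recess floor. Set them down rather than dropping them, do not tip the bottle over, and leave the spray can and the ski brush where they are.

Things in the scene. Friction and masses are not known exactly. Their poses are not given: they have to be found in the camera images.
- bottle: Loose white cleaner bottle, standing: round body 58 mm diameter up to 64 mm high, sloping shoulder to 79 mm, then a black round cap 34 mm diameter from 79 to 115 mm (total height 115 mm), easily gripped by the cap. 0.15 to 0.26 kg. Origin: centre of its underside; z up along its axis.
- tin: Loose aluminium wax tin with a dark lid band, standing: plain cylinder 40 mm diameter, 50 mm high, 45 to 80 g. Origin: centre of its underside; z up along its axis.
- bar: Loose cream-coloured bar of ski wax with three score lines across: 100 mm long (its x axis), 30 mm wide (y), 40 mm high (z, up), 80 to 145 g. Origin: centre of its underside. Either way round is the same.
- cork: Loose cork polishing block with a grey felt band near its foot: 64 mm long (x axis), 44 mm wide (y), 42 mm high (z, up), 45 to 80 g. Origin: centre of its underside. Either way round is the same.
- bottle_holder: Fixed brown wooden plate, 12 mm thick, lying on the bench; round, 80 mm diameter, recess with dark grey felt floor, 8 mm deep, floor 4 mm above the bench. Plate 98 x 98 mm. Origin: centre of the plate's underside, on the bench; z up. Holder for the bottle.
- tin_holder: Fixed brown wooden plate, 12 mm thick, lying on the bench; round, 60 mm diameter, recess with dark grey felt floor, 8 mm deep, floor 4 mm above the bench. Plate 78 x 78 mm. Origin: centre of the plate's underside, on the bench; z up. Holder for the tin.
- bar_holder: Fixed brown wooden plate, 12 mm thick, lying on the bench; long rectangular, 120 x 50 mm, recess with dark grey felt floor, 8 mm deep, floor 4 mm above the bench. Plate 138 x 68 mm. Origin: centre of the plate's underside, on the bench; z up, x along the recess's long side. Holder for the wax bar.
- cork_holder: Fixed brown wooden plate, 12 mm thick, lying on the bench; rectangular, 84 x 64 mm, recess with dark grey felt floor, 8 mm deep, floor 4 mm above the bench. Plate 102 x 82 mm. Origin: centre of the plate's underside, on the bench; z up, x along the recess's long side. Holder for the cork block.
- spray_can: Bystander, not to be moved: loose upright spray can, 48 mm diameter, 159 mm high, at the left side of the bench. Origin: centre of its underside; z up.
- ski_brush: Bystander, not to be moved: loose wooden brush lying bristles down, 120 x 55 mm, 42 mm high, at the right side of the bench. Origin: centre of its underside; z up, x along its length.
Mind the look-alikes: they are no part of the job. Of the things that look like the cork, the smallest one is meant. What is shaped like the bar_holder but turquoise is not meant.

How it is judged:
At the end, for the whole second after the job is handed in: Bottle, tin, wax bar and cork block each rest in their own holder: centre within 16 mm of the holder's centre, underside on the recess floor (less than 8 mm above the bench, so not on the rim), right way up within 0.1 rad, and at rest; spray can and brush within 30 mm of where they were (horizontal distance between bottle and bottle_holder below 0.016 m and z of bottle in the frame of bottle_holder below 0.008 m and angle between each of bottle, tin, bar, cork's own z axis and vertical below 0.1 rad and linear speed of each of bottle, tin, bar, cork below 0.02 m/s and angular speed of each of bottle, tin, bar, cork below 0.2 rad/s and horizontal distance between tin and tin_holder below 0.016 m and z of tin in the frame of tin_holder below 0.008 m and horizontal distance between bar and bar_holder below 0.016 m and z of bar in the frame of bar_holder below 0.008 m and horizontal distance between cork and cork_holder below 0.016 m and z of cork in the frame of cork_holder below 0.008 m and distance of each of spray_can, ski_brush from where it was at the start of the episode below 0.03 m); the robot touches nothing.
It fails at once if the spray can or the ski brush is pushed more than 30 mm or knocked over ((distance of spray_can from where it was at the start of the episode above 0.03 m or angle between spray_can's own z axis and vertical above 0.5 rad) or (distance of ski_brush from where it was at the start of the episode above 0.03 m or angle between ski_brush's own z axis and vertical above 0.5 rad)).
It fails at once if the bottle is tipped over (more than 40 degrees) (angle between bottle's own z axis and vertical above 0.7 rad).
It fails at once if the bottle, tin, bar or cork is dropped or thrown (moves faster than 0.6 m/s, about an 18 mm fall, with no finger on it) ((linear speed of bottle above 0.6 m/s and contact force between the fingers and bottle below 0.01 N) or (linear speed of tin above 0.6 m/s and contact force between the fingers and tin below 0.01 N) or (linear speed of bar above 0.6 m/s and contact force between the fingers and bar below 0.01 N) or (linear speed of cork above 0.6 m/s and contact force between the fingers and cork below 0.01 N)).
It also fails if it takes over 115 s, if anything falls off the work surface, if the arm or the gripper's body presses on something with over 40 N, if the wrist force passes 120 N, or if a joint passes its speed limit or range.

### The arm

A 6-joint arm with a two-finger parallel gripper is mounted at the origin on the work surface. World frame = base frame: x ahead of the robot, y to its left, z up, the work surface at z = 0. Lengths are in m, angles in rad, forces in N, time in s.
With the tool pointing down it reaches from about 0.275 to 0.825 m from the base axis. Payload 4.9 kg.
Tool frame: the origin (TCP) lies midway between the tips of the shut fingers; the grasp point (between the pads) lies robot.grip_depth behind it (robot.grip_depth is the distance from the TCP to the grasp point, in m); z points along the fingers, y is the line along which they close (so a half turn about z gives the same grasp; the last joint's range is limited). The gripper opens to 85 mm and grips with 20 to 120 N. Pads are 22 mm wide; open, the fingers measure 114 mm over their backs; the gripper's body (76 mm by 85 mm) begins 54 mm behind the grasp point. The pads swing forward as they close: fully open they stand 13 mm farther back than shut.
Start: joints at [1.098, 0.326, -0.193, 1.052, 0, 1.437], TCP at [0.183, 0.519, 0.209] pointing down, gripper open.
Joint ranges: [-2.65, 2.65], [-0.97, 1.79], [-1.3, 1.35], [-1.93, 2.1], [-1.47, 1.37], [-3.14, 3.14]. Speed limits (rad/s): [2.57, 2.57, 3.14, 3.14, 3.14, 3.14].

### API

Orientations are given as [roll, pitch, yaw] about the fixed x, y, z axes, in that order (R = Rz(yaw) Ry(pitch) Rx(roll)).
In Python, from cell import telemetry, imaging, robot gives the robot as it stands.
- The arm moves only by the tool step_arm, never from a script. Its argument "plan" is a list that holds one entry, the list of rows, each a list of 7 numbers: the turn, a rotation vector about the tool's x, y, z in degrees, then the shift along the tool's x, y, z in m, then the gripper command: -1 is fully open, 1 is shut, values between are in proportion. In form: [[[ax, ay, az, dx, dy, dz, jaw], ...]]. A call has 1 to 12 rows; each row shifts and turns the commanded pose from where the row before left it, along the tool's axes as they then stand; what a row does not reach is not made up. A row lasts 1/10 s, in which the tool goes at most 50 mm and 8.59 degrees, less where a joint would pass 70% of its speed; a pose out of reach is approached as far as the arm can. A call with a gripper value outside its range is refused whole. The fingers move at their own pace and stop on an object; the grip force is fixed at half the most. Time passes only in rows, so rows that do not move let the fingers close. It gives the time, the measured TCP pose, the force, the opening and the grip force at its end, in the units of the state.
- telemetry.get_obs(): the state, without advancing time (a new reading comes with each control period).
- imaging.capture(name): name is "scene" or "top"; returns a dict with "image" (480x640x3 uint8, red, green, blue), "range_z" (480x640 float32, m along the optical axis (not along the pixel's ray), 0 where there is no reading), "vertical_fov" (degrees; the focal length in pixels is half the picture's height over the tangent of half this angle, whatever the lens; pixels are square), "cx", "cy" (the principal point, pixels), "view" (4x4, takes a point from world to camera coordinates). Camera axes: x right, y down, z forward; pixel columns grow to the right and rows downward; lengths in m; the calibration is good to about 2 mm. A picture is of the moment at which its call begins.
- robot.sign_off(): hands the job in; it is judged then, once.
Trained networks look in a picture, given as the dict that the camera call returned (one of the last four; its "shot" number tells which), for a name from the list of things; names that differ only in an ending like _2 or _b are one class to them, and where a whole thing is asked for, a point or a joint stands for the part that bears it (a point fixed in the world has none). Each returns a list of dicts, best first, with "score" (0 to 1); they miss things now and then, are a little off and sometimes report something else, mostly with a low value. They report only what shows in the picture. A call takes as long as a camera call. They do not tell look-alikes from the thing itself.
- imaging.outline_of(target, picture): "region" (480x640 bool, what is visible of it).
- imaging.mark_of(target, picture): "at" ([x, y, z] in m, in world coordinates, good to about 4 mm: a listed point, or the origin of a listed thing).
The state is a dict: "t": time; "joint_positions": joint angles; "joint_velocities": joint speeds; "joint_efforts": joint torques, N m; "eef_pos": TCP position; "tool_rot": TCP orientation; "contact_force": force on the tool from outside, world axes, zero at the start; "wrist_torque": the same for the moment, N m; "width": opening from 0.0 (shut) to 1.0 (fully open); "finger_force": force on a finger pad.
Only numpy, scipy, OpenCV 4.12 (cv2) and the standard library are available. Lean on these libraries where they do the work, as an engineer would, in place of code of your own. Each camera call takes 0.05 s, during which the arm holds its last target. There are 200 camera calls.

## Working session

There is one attempt and no reset: what is moved stays moved. The work goes in short steps, Python scripts to look and compute and a tool call to move; the robot and the scene stay as the last step left them, time stands still between calls to the robot, and variables do not carry over. Pictures are saved under pics/ and viewed, at most 14 in all, crops included, and the job is handed in when it is done.

Besides the shell and the picture viewer there is one more tool, called after ">>>" as a command line: name --argument value ..., lists and objects as JSON in quotes. step_arm: Moves the arm, as the interface text tells. Its arguments: {"type":"object","properties":{"plan":{"type":"array","items":{"type":"array","items":{"type":"array","items":{"type":"number"}}}}},"required":["plan"]}

```bash
mkdir -p pics; cat > h.py <<'E'
import numpy as np, cv2
from cell import telemetry, imaging, robot
def cloud(p):
    z=p["range_z"]; f=240/np.tan(np.radians(p["vertical_fov"])/2)
    v,u=np.mgrid[:480,:640]
    c=np.stack([(u-p["cx"])*z/f,(v-p["cy"])*z/f,z,np.ones_like(z)],-1)
    w=c@np.linalg.inv(np.array(p["view"])).T
    return w[...,:3]
E
python3 - <<'E'
from h import *
for n in ("top","scene"):
    p=imaging.capture(n); cv2.imwrite(f"pics/{n}0.png",p["image"][...,::-1])
    w=cloud(p); ok=p["range_z"]>0
    print(n)
    for t in "bottle tin bar cork bottle_holder tin_holder bar_holder cork_holder spray_can ski_brush".split():
        for r in imaging.outline_of(t,p):
            m=r["region"]&ok; 
            if m.sum()<30: continue
            q=w[m]; zt=np.percentile(q[:,2],95); s=q[q[:,2]>zt-.006]
            rc=cv2.minAreaRect((s[:,:2]*1000).astype(np.float32))
            vv,uu=np.nonzero(m)
            print(t,round(r["score"],2),"px",int(uu.mean()),int(vv.mean()),m.sum(),"ztop",zt.round(3),"rect",np.round(rc[0],0),np.round(rc[1],0),round(rc[2],1))
        print("   mark",[(np.round(r["at"],3).tolist(),round(r["score"],2)) for r in imaging.mark_of(t,p)])
print(robot.grip_depth, telemetry.get_obs())
E
```

```text
top
bottle 0.55 px 206 217 395 ztop 0.118 rect [637. 279.] [30. 32.] 22.8
   mark [([0.641, 0.279, 0.001], 0.88), ([0.45, 0.265, 0.001], 0.72)]
tin 0.76 px 268 217 160 ztop 0.057 rect [636. 100.] [34. 32.] 19.4
   mark [([0.647, 0.104, -0.0], 0.48)]
bar 0.91 px 266 285 392 ztop 0.046 rect [445. 104.] [29. 97.] 74.1
   mark [([0.445, 0.103, 0.0], 0.82)]
cork 0.9 px 333 226 351 ztop 0.048 rect [617. -83.] [41. 61.] 18.1
cork 0.7 px 345 185 659 ztop 0.062 rect [ 735. -116.] [55. 83.] 1.3
cork 0.58 px 288 174 717 ztop 0.061 rect [763.  45.] [86. 57.] 35.8
   mark [([0.765, 0.046, -0.002], 0.66), ([0.741, -0.117, -0.0], 0.56), ([0.622, -0.085, 0.001], 0.55)]
bottle_holder 0.74 px 397 291 1200 ztop 0.016 rect [ 434. -270.] [97. 97.] 21.2
   mark [([0.439, -0.273, 0.001], 0.79)]
tin_holder 0.63 px 333 289 767 ztop 0.017 rect [438. -85.] [78. 78.] 16.7
   mark [([0.44, -0.087, 0.004], 0.68), ([0.53, 0.458, 0.0], 0.19)]
bar_holder 0.89 px 397 220 1140 ztop 0.017 rect [ 638. -271.] [ 69. 138.] 80.0
bar_holder 0.89 px 461 195 1063 ztop 0.016 rect [ 713. -459.] [ 69. 137.] 81.3
   mark [([0.71, 
[... 2142 characters left out ...]
{'t': 2.1, 'joint_positions': array([ 1.09780528e+00,  3.26185467e-01, -1.92584333e-01,  1.05202163e+00,
       -1.37650387e-05,  1.43660466e+00]), 'joint_velocities': array([ 0.0001594 ,  0.00077038,  0.00048276,  0.00085739, -0.00153538,
       -0.00128083]), 'joint_efforts': array([ 2.23722011e-03, -4.43318260e+01,  2.62754828e+01,  1.18250187e-03,
       -1.87545561e-05,  1.76753775e-05]), 'eef_pos': array([0.18279222, 0.51875405, 0.20869472]), 'tool_rot': array([3.14158964e+00, 1.42966983e-05, 2.80279327e+00]), 'contact_force': array([-0.36173689, -0.30921316,  0.07828004]), 'wrist_torque': array([-0.07110249, -0.01093116, -0.0016728 ]), 'finger_force': 0.0, 'width': 0.9981554653988483}
```

View pics/top0.png

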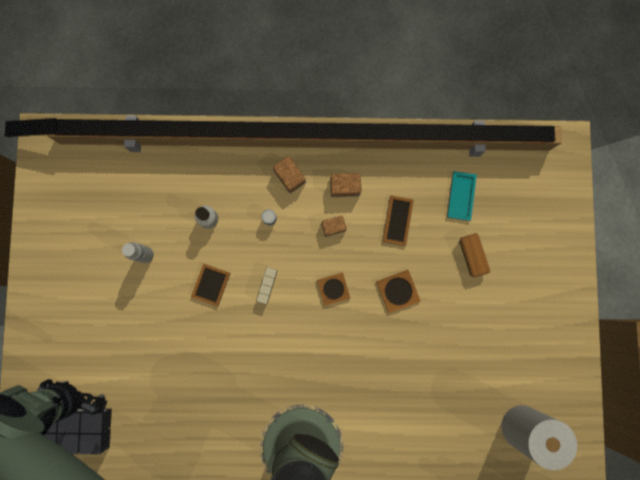

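View pics/scene0.png

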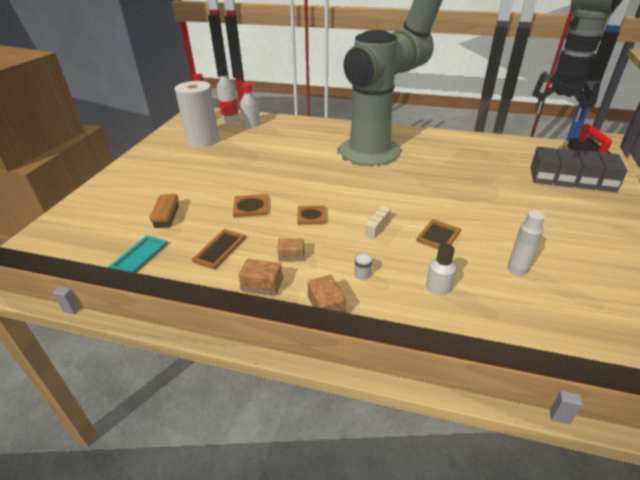

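Looking at the pictures: the turquoise holder is at top px (462,196) → (0.71,-0.46), so the real bar holder is at (397,220) → (0.639,-0.272). The smallest cork is at px (333,226) → (0.620,-0.083). The bottle's cap is at (206,217) and the tin is at (268,217).

>>> step_arm --plan '[[[0,0,0,-0.0425,-0.0062,0,-1],[0,0,0,-0.0425,-0.0062,0,-1],[0,0,0,-0.0425,-0.0062,0,-1],[0,0,0,-0.0425,-0.0062,0,-1],[0,0,0,-0.0425,-0.0062,0,-1],[0,0,0,-0.0425,-0.0062,0,-1],[0,0,0,-0.0425,-0.0062,0,-1],[0,0,0,-0.0425,-0.0062,0,-1],[0,0,0,-0.0425,-0.0062,0,-1],[0,0,0,-0.0425,-0.0062,0,-1],[0,0,0,-0.0425,-0.0062,0,-1],[0,0,0,-0.0425,-0.0062,0,-1]]]'

```text
t: 3.3
eef_pos: [0.6405, 0.2781, 0.2086]
tool_rot: [3.141, -0.0, 2.803]
contact_force: [1.8, 1.3, 0.8]
width: 0.996
finger_force: 0.0
```

```bash
cat > go.py <<'E'
# usage: go.py x y z phi_deg  -> tool-frame shift/turn; phi = closing-line angle
import sys; from h import *
x,y,z,phi=map(float,sys.argv[1:5]); o=telemetry.get_obs(); p=o["eef_pos"]; r=o["tool_rot"]; yaw=r[2]
D=np.array([x,y,z])-p; c,s=np.cos(yaw),np.sin(yaw)
turn=(np.degrees(yaw)-90-phi+90)%180-90   # about tool z (down)
print("t",round(o["t"],1),"pos",p.round(4),"rpy",np.degrees(r).round(2),"w",round(o["width"],3),"F",round(o["finger_force"],1),"cf",o["contact_force"].round(1))
print("shift",np.round([c*D[0]+s*D[1],s*D[0]-c*D[1],-D[2]],4),"turn",turn.round(1))
E
python3 go.py .640 .279 .084 70
```

```text
t 3.3 pos [0.6405 0.2781 0.2086] rpy [179.99  -0.   160.58] w 0.996 F 0.0 cf [1.8 1.3 0.8]
shift [0.0008 0.0007 0.1246] turn 0.6
```

>>> step_arm --plan '[[[0,0,0,0.001,0.001,0.035,-1],[0,0,0,0,0,0.035,-1],[0,0,0,0,0,0.03,-1],[0,0,0,0,0,0.015,-1],[0,0,0,0,0,0.009,-1],[0,0,0,0,0,0,0],[0,0,0,0,0,0,1],[0,0,0,0,0,0,1],[0,0,0,0,0,0,1],[0,0,0,0,0,0,1],[0,0,0,0,0,0,1],[0,0,0,0,0,0,1]]]'

```text
t: 4.5
eef_pos: [0.6396, 0.2805, 0.0867]
tool_rot: [3.14, 0.003, 2.803]
contact_force: [-0.7, -0.6, 6.3]
width: 0.359
finger_force: 58.9
```

```bash
python3 go.py .437 -.271 .088 70
```

```text
t 4.5 pos [0.6396 0.2805 0.0867] rpy [1.7992e+02 1.5000e-01 1.6058e+02] w 0.359 F 58.9 cf [-0.7 -0.6  6.3]
shift [ 0.0077 -0.5875 -0.0013] turn 0.6
```

>>> step_arm --plan '[[[0,0,0,0,0,-0.01,1],[0,0,0,0,0,-0.025,1],[0,0,0,0,0,-0.035,1],[0,0,0,0,0,-0.02,1],[0,0,0,0,-0.015,0,1],[0,0,0,0,-0.03,0,1],[0,0,0,0,-0.04,0,1],[0,0,0,0,-0.045,0,1],[0,0,0,0,-0.045,0,1],[0,0,0,0,-0.045,0,1],[0,0,0,0,-0.045,0,1],[0,0,0,0,-0.045,0,1]]]'

```text
t: 5.7
eef_pos: [0.5345, -0.0134, 0.1751]
tool_rot: [3.141, 0.0, 2.803]
contact_force: [-0.1, -0.5, -2.2]
width: 0.355
finger_force: 59.8
```

>>> step_arm --plan '[[[0,0,0,0,-0.045,0,1],[0,0,0,0,-0.045,0,1],[0,0,0,0,-0.045,0,1],[0,0,0,0,-0.045,0,1],[0,0,0,0,-0.04,0,1],[0,0,0,0,-0.03,0,1],[0,0,0,0,-0.02,0,1],[0,0,0,0,0,0,1],[0,0,0,0,0,0,1]]]'

```text
t: 6.6
eef_pos: [0.4455, -0.2665, 0.1748]
tool_rot: [3.141, -0.0, 2.802]
contact_force: [0.3, 0.3, -2.7]
width: 0.355
finger_force: 59.9
```

```bash
python3 go.py .437 -.271 .091 70
```

```text
t 6.6 pos [ 0.4455 -0.2665  0.1748] rpy [ 1.7995e+02 -1.0000e-02  1.6054e+02] w 0.355 F 59.9 cf [ 0.3  0.3 -2.7]
shift [ 0.0065 -0.0071  0.0838] turn 0.5
```

>>> step_arm --plan '[[[0,0,0,0.0065,-0.007,0,1],[0,0,0,0,0,0.02,1],[0,0,0,0,0,0.025,1],[0,0,0,0,0,0.02,1],[0,0,0,0,0,0.01,1],[0,0,0,0,0,0.005,1],[0,0,0,0,0,0.003,1],[0,0,0,0,0,0,1]]]'

```text
t: 7.4
eef_pos: [0.4376, -0.2713, 0.0921]
tool_rot: [-3.141, 0.001, 2.803]
contact_force: [0.6, 0.2, -2.4]
width: 0.355
finger_force: 59.9
```

```bash
python3 go.py .437 -.271 .091 70; python3 - <<'E'
from h import *
p=imaging.capture("scene"); cv2.imwrite("pics/a.png",cv2.resize(p["image"][130:300,170:370,::-1],None,fx=4,fy=3.5))
p=imaging.capture("top"); print([(np.round(r["at"],3),r["score"]) for r in imaging.mark_of("bottle",p)])
E
```

```text
t 7.4 pos [ 0.4376 -0.2713  0.0921] rpy [-1.7998e+02  4.0000e-02  1.6061e+02] w 0.355 F 59.9 cf [ 0.6  0.2 -2.4]
shift [0.0006 0.     0.0011] turn 0.6
[(array([ 0.44 , -0.271,  0.007]), 0.51)]
```

View pics/a.png

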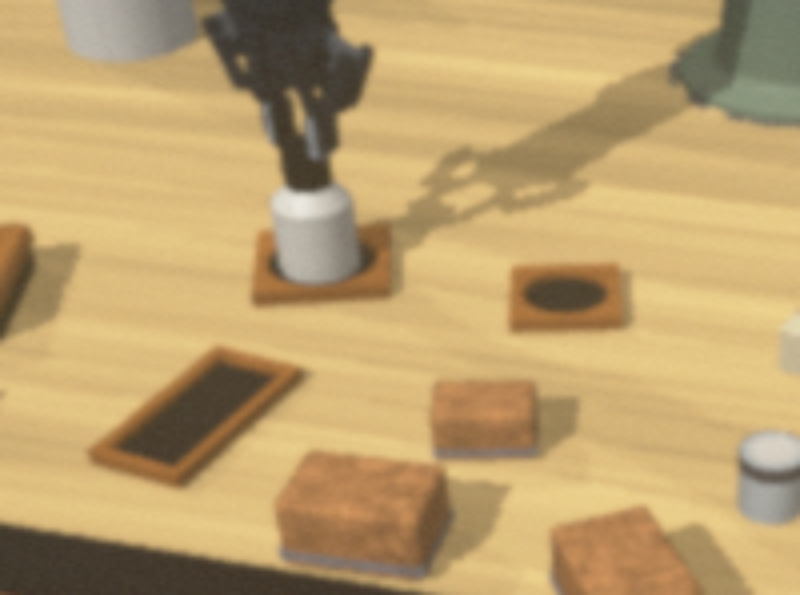

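The bottle stands upright inside its recess at crop (315,270), but the wrist still bears its weight. I'll lower it the last millimetres.

>>> step_arm --plan '[[[0,0,0,0,0,0.001,1],[0,0,0,0,0,0.001,1],[0,0,0,0,0,0,1]]]'

```text
t: 7.85
eef_pos: [0.438, -0.272, 0.0907]
tool_rot: [-3.14, 0.002, 2.803]
contact_force: [-0.6, 0.2, 3.9]
width: 0.355
finger_force: 60.7
```

>>> step_arm --plan '[[[0,0,0,0,0,0,0.1],[0,0,0,0,0,0,-0.2],[0,0,0,0,0,0,-0.6],[0,0,0,0,0,0,-1],[0,0,0,0,0,0,-1],[0,0,0,0,0,-0.02,-1],[0,0,0,0,0,-0.04,-1],[0,0,0,0,0,-0.05,-1]]]'

```text
t: 8.65
eef_pos: [0.4359, -0.27, 0.1992]
tool_rot: [3.14, -0.004, 2.803]
contact_force: [1.3, -0.7, -0.3]
width: 0.996
finger_force: 0.0
```

```bash
python3 go.py .620 -.083 .020 15; python3 - <<'E'
from h import *
p=imaging.capture("top"); w=cloud(p)
for t in ("bottle","cork"):
  for r in imaging.outline_of(t,p):
    q=w[r["region"]&(p["range_z"]>0)]; zt=np.percentile(q[:,2],95); s=q[q[:,2]>zt-.006]
    print(t,r["score"],zt,cv2.minAreaRect((s[:,:2]*1000).astype(np.float32)))
  print([(np.round(r["at"],3),r["score"]) for r in imaging.mark_of(t,p)])
E
```

```text
t 8.7 pos [ 0.4359 -0.27    0.1992] rpy [179.91  -0.25 160.59] w 0.996 F 0.0 cf [ 1.3 -0.7 -0.3]
shift [-0.1116  0.2375  0.1792] turn 55.6
bottle 0.57 0.1202653543616114 ((426.5519104003906, -264.85235595703125), (21.414836883544922, 9.093957901000977), 68.80717468261719)
[(array([ 0.441, -0.27 ,  0.007]), 0.77), (array([ 0.645,  0.103, -0.002]), 0.39), (array([ 0.544, -0.487,  0.005]), 0.15)]
cork 0.75 0.061593418546307954 ((736.5439453125, -115.98979187011719), (58.3731803894043, 82.82921600341797), 0.9544143676757812)
cork 0.67 0.047413051005270226 ((617.6403198242188, -83.43827056884766), (42.27687454223633, 63.236717224121094), 16.743114471435547)
cork 0.66 0.06120494467641986 ((762.7810668945312, 45.07817840576172), (85.12351989746094, 57.79949188232422), 38.000911712646484)
[(array([ 0.741, -0.119,  0.002]), 0.91), (array([ 0.54 , -0.487,  0.002]), 0.74), (array([ 0.62 , -0.082, -0.002]), 0.72), (array([ 0.762,  0.042, -0.001]), 0.7)]
```

>>> step_arm --plan '[[[0,0,0,-0.0186,0.0396,0,-1],[0,0,0,-0.0186,0.0396,0,-1],[0,0,0,-0.0186,0.0396,0,-1],[0,0,0,-0.0186,0.0396,0,-1],[0,0,0,-0.0186,0.0396,0,-1],[0,0,0,-0.0186,0.0396,0,-1],[0,0,7.8,0,0,0.01,-1],[0,0,7.8,0,0,0.01,-1],[0,0,7.8,0,0,0.01,-1],[0,0,7.8,0,0,0.01,-1],[0,0,7.8,0,0,0.01,-1],[0,0,7.8,0,0,0.01,-1]]]'

```text
t: 10.1
eef_pos: [0.6199, -0.0837, 0.1368]
tool_rot: [-3.138, -0.002, 1.98]
contact_force: [0.3, 0.4, -0.5]
width: 0.999
finger_force: 0.0
```

>>> step_arm --plan '[[[0,0,7.8,0,0,0.01,-1],[0,0,0,0,0,0.01,-1],[0,0,0,0,0,0,-1]]]'

```text
t: 10.4
eef_pos: [0.6193, -0.0836, 0.1166]
tool_rot: [-3.137, -0.003, 1.853]
contact_force: [-0.4, 1.2, -0.6]
width: 1.002
finger_force: 0.0
```

```bash
python3 go.py .620 -.083 .020 16
```

```text
t 10.4 pos [ 0.6193 -0.0836  0.1166] rpy [-1.7974e+02 -1.5000e-01  1.0615e+02] w 1.002 F 0.0 cf [-0.4  1.2 -0.6]
shift [0.0004 0.0008 0.0966] turn 0.1
```

>>> step_arm --plan '[[[0,0,0,0,0,0.03,-1],[0,0,0,0,0,0.035,-1],[0,0,0,0,0,0.02,-1],[0,0,0,0,0,0.011,-1],[0,0,0,0,0,0,0],[0,0,0,0,0,0,1],[0,0,0,0,0,0,1],[0,0,0,0,0,0,1],[0,0,0,0,0,0,1],[0,0,0,0,0,0,1]]]'

```text
t: 11.4
eef_pos: [0.6218, -0.0842, 0.0243]
tool_rot: [3.141, 0.0, 1.85]
contact_force: [-0.2, -0.2, -0.3]
width: 0.004
finger_force: 0.0
```

```bash
python3 go.py .446 .265 .12 72
```

```text
t 11.4 pos [ 0.6218 -0.0842  0.0243] rpy [1.7996e+02 3.0000e-02 1.0599e+02] w 0.004 F 0.0 cf [-0.2 -0.2 -0.3]
shift [ 0.3841 -0.0728 -0.0957] turn -56.0
```

```bash
python3 - <<'E'
from h import *
p=imaging.capture("scene"); cv2.imwrite("pics/b.png",cv2.resize(p["image"][170:320,200:380,::-1],None,fx=4,fy=4))
print([(np.round(r["at"],3),r["score"]) for r in imaging.mark_of("cork",p)])
E
```

```text
[(array([0.765, 0.045, 0.001]), 0.94), (array([ 0.737, -0.116, -0.001]), 0.92), (array([ 0.622, -0.084, -0.006]), 0.76), (array([ 0.442, -0.274,  0.005]), 0.72)]
```

View pics/b.png

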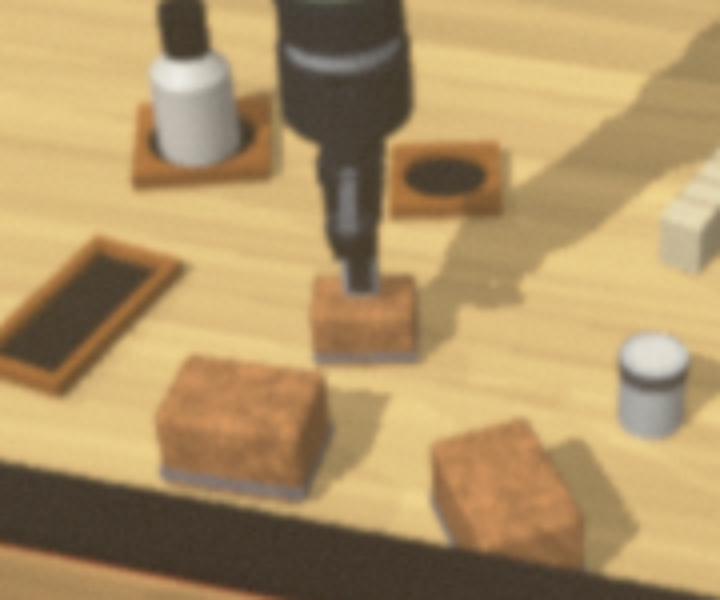

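The fingers are shut at crop (360,285), above the cork's top rather than around it, so the tip height looks wrong. I'll raise the arm and measure the real tip against the reported TCP.

>>> step_arm --plan '[[[0,0,0,0,0,-0.03,1],[0,0,0,0,0,-0.05,1],[0,0,0,0,0,0,1]]]'

```text
t: 11.8
eef_pos: [0.6262, -0.0852, 0.1105]
tool_rot: [3.132, 0.006, 1.85]
contact_force: [0.6, -0.4, 1.1]
width: 0.002
finger_force: 0.0
```

```bash
python3 go.py .620 -.083 .020 16; python3 - <<'E'
from h import *
for n in ("scene","top"):
    p=imaging.capture(n); w=cloud(p); o=p["range_z"]>0
    m=o&(np.hypot(w[...,0]-.621,w[...,1]+.084)<.06)&(w[...,2]>.06)
    q=w[m]; print(n,m.sum(),np.histogram(q[:,2],np.arange(.06,.26,.01)))
    lo=q[q[:,2]<np.percentile(q[:,2],.5)+.012]; print(q[:,2].min(),lo.mean(0),lo.min(0),lo.max(0))
    for r in imaging.outline_of("cork",p):
        q=w[r["region"]&o]; zt=np.percentile(q[:,2],95); s=q[q[:,2]>zt-.006]; print(zt,cv2.minAreaRect((s[:,:2]*1000).astype(np.float32)))
p=imaging.capture("scene"); cv2.imwrite("pics/c.png",cv2.resize(p["image"][130:280,200:380,::-1],None,fx=4,fy=4))
E
```

```text
t 11.8 pos [ 0.6262 -0.0852  0.1105] rpy [179.44   0.33 106.  ] w 0.002 F 0.0 cf [ 0.6 -0.4  1.1]
shift [ 0.0038 -0.0053  0.0905] turn -0.0
scene 8873 (array([  0,   0,   0,   0,   0,   0,   0,  15,  29,  33,  33,   6,  29,
        23,  43,  49,  49, 103,  81]), array([0.06, 0.07, 0.08, 0.09, 0.1 , 0.11, 0.12, 0.13, 0.14, 0.15, 0.16,
       0.17, 0.18, 0.19, 0.2 , 0.21, 0.22, 0.23, 0.24, 0.25]))
0.1337908448947469 [ 0.63464388 -0.08152632  0.14966075] [ 0.62152079 -0.09388556  0.13379084] [ 0.64217371 -0.07253666  0.16220051]
0.05978027698642374 ((769.9705810546875, 44.62922668457031), (86.21646881103516, 55.4793701171875), 33.37179946899414)
0.05982704791332116 ((738.5750732421875, -116.64293670654297), (61.54513168334961, 85.65076446533203), 2.3300728797912598)
0.0459514017331736 ((620.3639526367188, -84.47964477539062), (48.76362228393555, 62.54087829589844), 16.182153701782227)
top 2369 (array([0, 0, 0, 0, 0, 0, 0, 0, 0, 0, 0, 0, 0, 0, 0, 0, 0, 0, 0]), array([0.06, 0.07, 0.08, 0.09, 0.1 , 0.11, 0.12, 0.13, 0.14, 0.15, 0.16,
       0.17, 0.18, 0.19, 0.2 , 0.21, 0.22, 0.23, 0.24, 0.25]))
0.5302902619414993 [ 0.62678044 -0.08221828  0.56261579] [ 0.57646114 -0.13931912  0.53029026] [ 0.67160125 -0.02555219  0.56893566]
0.06165176085902533 ((762.988037109375, 45.22722625732422), (85.3499755859375, 56.86582946777344), 36.41539764404297)
```

View pics/c.png

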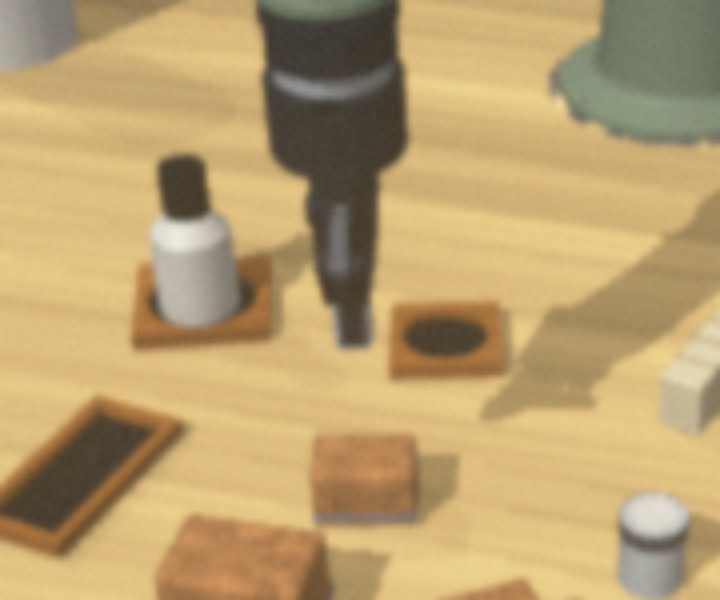

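The shut tips show at z≈0.13 while 0.11 is reported, so the real tips are about 20 mm higher than the reported TCP. I'll correct the heights for that.

>>> step_arm --plan '[[[0,0,0,0,0,0,-1],[0,0,0,0,0,0,-1],[0,0,0,0,0,0,-1],[0,0,0,0,0,0,-1]]]'

```text
t: 12.45
eef_pos: [0.6213, -0.0841, 0.1033]
tool_rot: [-3.141, -0.0, 1.85]
contact_force: [0.5, -0.5, 0.4]
width: 0.679
finger_force: 0.0
```

```bash
python3 go.py .620 -.084 .003 16
```

```text
t 12.4 pos [ 0.6213 -0.0841  0.1033] rpy [-1.7997e+02 -2.0000e-02  1.0599e+02] w 0.679 F 0.0 cf [ 0.5 -0.5  0.4]
shift [ 0.0004 -0.0012  0.1003] turn -0.0
```

>>> step_arm --plan '[[[0,0,0,0,-0.001,0,-1],[0,0,0,0,0,0.01,-1],[0,0,0,0,0,0.03,-1],[0,0,0,0,0,0.03,-1],[0,0,0,0,0,0.02,-1],[0,0,0,0,0,0.012,-1],[0,0,0,0,0,0.007,-1],[0,0,0,0,0,0,-1]]]'

```text
t: 13.25
eef_pos: [0.6201, -0.0843, -0.006]
tool_rot: [-3.141, -0.001, 1.85]
contact_force: [-0.6, -0.5, 0.2]
width: 0.999
finger_force: 0.0
```

>>> step_arm --plan '[[[0,0,0,0,0,0,0],[0,0,0,0,0,0,1],[0,0,0,0,0,0,1],[0,0,0,0,0,0,1],[0,0,0,0,0,0,1],[0,0,0,0,0,0,1]]]'

```text
t: 13.85
eef_pos: [0.6216, -0.0847, -0.004]
tool_rot: [3.14, 0.001, 1.85]
contact_force: [-0.1, 0.3, 5.9]
width: 0.503
finger_force: 63.1
```

```bash
python3 go.py .446 .265 .12 72
```

```text
t 13.8 pos [ 0.6216 -0.0847 -0.004 ] rpy [1.7988e+02 7.0000e-02 1.0599e+02] w 0.503 F 63.1 cf [-0.1  0.3  5.9]
shift [ 0.3845 -0.0725 -0.124 ] turn -56.0
```

>>> step_arm --plan '[[[0,0,0,0,0,-0.015,1],[0,0,0,0,0,-0.03,1],[0,0,0,0,0,-0.035,1],[0,0,0,0,0,-0.02,1],[0,0,0,0.02,-0.0038,0,1],[0,0,0,0.035,-0.0066,0,1],[0,0,0,0.042,-0.0079,0,1],[0,0,0,0.042,-0.0079,0,1],[0,0,0,0.042,-0.0079,0,1],[0,0,0,0.042,-0.0079,0,1],[0,0,0,0.042,-0.0079,0,1],[0,0,0,0.042,-0.0079,0,1]]]'

```text
t: 15.05
eef_pos: [0.4794, 0.1962, 0.0955]
tool_rot: [3.141, -0.0, 1.85]
contact_force: [-0.2, 0.7, 0.1]
width: 0.502
finger_force: 62.4
```

>>> step_arm --plan '[[[0,0,0,0.042,-0.0079,0,1],[0,0,0,0.0315,-0.006,0,1],[0,0,-7,0,0,0,1],[0,0,-7,0,0,0,1],[0,0,-7,0,0,0,1],[0,0,-7,0,0,0,1],[0,0,-7,0,0,0,1],[0,0,-7,0,0,0,1],[0,0,-7,0,0,0,1],[0,0,-7,0,0,0,1],[0,0,0,0,0,0,1],[0,0,0,0,0,0,1]]]'

```text
t: 16.25
eef_pos: [0.4468, 0.2616, 0.0952]
tool_rot: [3.141, 0.0, 2.825]
contact_force: [0.2, -0.4, -0.4]
width: 0.503
finger_force: 62.3
```

```bash
python3 go.py .446 .265 0 72
```

```text
t 16.2 pos [0.4468 0.2616 0.0952] rpy [1.7999e+02 1.0000e-02 1.6184e+02] w 0.503 F 62.3 cf [ 0.2 -0.4 -0.4]
shift [0.0018 0.003  0.0952] turn -0.2
```

>>> step_arm --plan '[[[0,0,0,0.002,0.003,0,1],[0,0,0,0,0,0.02,1],[0,0,0,0,0,0.03,1],[0,0,0,0,0,0.025,1],[0,0,0,0,0,0.01,1],[0,0,0,0,0,0.005,1],[0,0,0,0,0,0.002,1],[0,0,0,0,0,0.001,1],[0,0,0,0,0,0.001,1],[0,0,0,0,0,0,1]]]'

```text
t: 17.25
eef_pos: [0.4463, 0.2653, 0.0013]
tool_rot: [3.141, 0.001, 2.827]
contact_force: [0.2, 1.0, -1.1]
width: 0.501
finger_force: 62.3
```

```bash
python3 go.py .446 .265 0 72;  python3 - <<'E'
from h import *
p=imaging.capture("scene"); cv2.imwrite("pics/d.png",cv2.resize(p["image"][150:290,370:540,::-1],None,fx=4,fy=4))
E
```

```text
t 17.2 pos [0.4463 0.2653 0.0013] rpy [1.7995e+02 5.0000e-02 1.6198e+02] w 0.501 F 62.3 cf [ 0.2  1.  -1.1]
shift [ 0.0002 -0.0004  0.0013] turn -0.0
```

View pics/d.png

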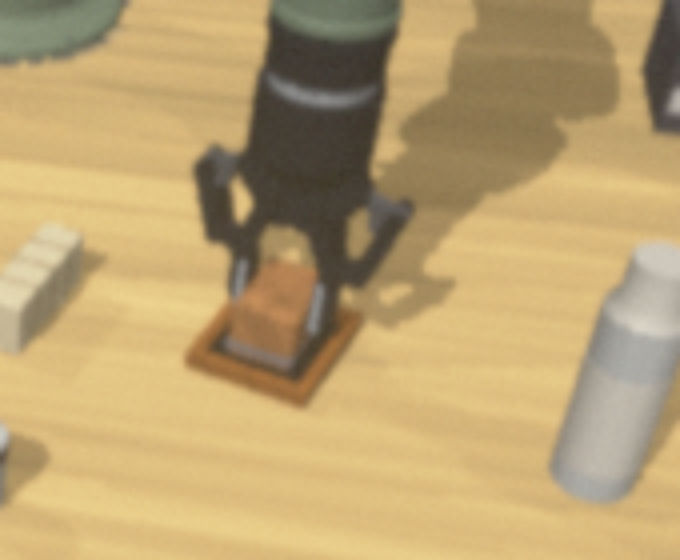

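The cork sits aligned in its recess at crop (265,325), and the fingers clear the rim. I'll lower the last bit and release.

>>> step_arm --plan '[[[0,0,0,0,0,0.001,1],[0,0,0,0,0,0.001,1],[0,0,0,0,0,0,1]]]'

```text
t: 17.6
eef_pos: [0.4462, 0.2653, -0.0]
tool_rot: [3.141, 0.001, 2.827]
contact_force: [-2.6, -1.2, 11.4]
width: 0.502
finger_force: 63.7
```

>>> step_arm --plan '[[[0,0,0,0,0,0,-0.15],[0,0,0,0,0,0,-0.3],[0,0,0,0,0,0,-0.5],[0,0,0,0,0,0,-0.6],[0,0,0,0,0,-0.01,-0.7],[0,0,0,0,0,-0.03,-1],[0,0,0,0,0,-0.04,-1],[0,0,0,0,0,-0.02,-1]]]'

```text
t: 18.4
eef_pos: [0.4472, 0.2657, 0.1021]
tool_rot: [3.139, 0.003, 2.827]
contact_force: [0.5, 0.5, 0.0]
width: 1.007
finger_force: 0.0
```

```bash
python3 go.py .447 .104 -.006 74
```

```text
t 18.4 pos [0.4472 0.2657 0.1021] rpy [1.7986e+02 1.6000e-01 1.6199e+02] w 1.007 F 0.0 cf [0.5 0.5 0. ]
shift [-0.0498 -0.1539  0.1081] turn -2.0
```

>>> step_arm --plan '[[[0,0,0,-0.0125,-0.0385,0,-1],[0,0,0,-0.0125,-0.0385,0,-1],[0,0,0,-0.0125,-0.0385,0,-1],[0,0,0,-0.0125,-0.0385,0,-1],[0,0,-2,0,0,0,-1],[0,0,0,0,0,0,-1]]]'

```text
t: 19.0
eef_pos: [0.446, 0.1021, 0.0994]
tool_rot: [3.141, 0.001, 2.859]
contact_force: [0.6, 0.9, -0.1]
width: 0.999
finger_force: 0.0
```

```bash
python3 go.py .447 .104 -.006 74;  python3 - <<'E'
from h import *
p=imaging.capture("scene"); w=cloud(p); o=p["range_z"]>0
for r in imaging.outline_of("cork",p):
    q=w[r["region"]&o]; zt=np.percentile(q[:,2],95); s=q[q[:,2]>zt-.006]; print(zt,cv2.minAreaRect((s[:,:2]*1000).astype(np.float32)))
E
```

```text
t 19.0 pos [0.446  0.1021 0.0994] rpy [1.7998e+02 4.0000e-02 1.6384e+02] w 0.999 F 0.0 cf [ 0.6  0.9 -0.1]
shift [-0.0004  0.0021  0.1054] turn -0.2
0.059900630610436476 ((769.2141723632812, 45.52693176269531), (83.46464538574219, 58.748600006103516), 37.142242431640625)
0.05998655426469435 ((740.216064453125, -116.18197631835938), (62.23252868652344, 84.13690948486328), 2.904759645462036)
0.04910857857225336 ((449.06011962890625, 265.6575622558594), (41.75014114379883, 63.17991638183594), 72.5353775024414)
```

>>> step_arm --plan '[[[0,0,0,0,0.002,0.02,-1],[0,0,0,0,0,0.035,-1],[0,0,0,0,0,0.03,-1],[0,0,0,0,0,0.015,-1],[0,0,0,0,0,0.005,-1],[0,0,0,0,0,0,-0.2],[0,0,0,0,0,0,0.4],[0,0,0,0,0,0,1],[0,0,0,0,0,0,1],[0,0,0,0,0,0,1],[0,0,0,0,0,0,1]]]'

```text
t: 20.2
eef_pos: [0.4474, 0.1052, -0.0052]
tool_rot: [3.141, 0.002, 2.862]
contact_force: [-1.1, 0.3, 5.8]
width: 0.338
finger_force: 60.4
```

```bash
python3 go.py .639 -.272 .1 80
```

```text
t 20.2 pos [ 0.4474  0.1052 -0.0052] rpy [1.7995e+02 1.2000e-01 1.6399e+02] w 0.338 F 60.4 cf [-1.1  0.3  5.8]
shift [-0.2883 -0.3097 -0.1052] turn -6.0
```

>>> step_arm --plan '[[[0,0,0,0,0,-0.015,1],[0,0,0,0,0,-0.03,1],[0,0,0,0,0,-0.035,1],[0,0,0,0,0,-0.02,1],[0,0,0,-0.014,-0.015,0,1],[0,0,0,-0.024,-0.026,0,1],[0,0,0,-0.03,-0.032,0,1],[0,0,0,-0.03,-0.032,0,1],[0,0,0,-0.03,-0.032,0,1],[0,0,0,-0.03,-0.032,0,1],[0,0,0,-0.03,-0.032,0,1],[0,0,0,-0.03,-0.032,0,1]]]'

```text
t: 21.4
eef_pos: [0.5919, -0.1807, 0.0939]
tool_rot: [3.141, 0.0, 2.862]
contact_force: [0.6, 0.0, -0.8]
width: 0.336
finger_force: 59.4
```

>>> step_arm --plan '[[[0,0,0,-0.03,-0.032,0,1],[0,0,0,-0.024,-0.026,0,1],[0,0,0,-0.016,-0.018,0,1],[0,0,-3,0,0,0,1],[0,0,-3,0,0,0,1],[0,0,0,0,0,0,1],[0,0,0,0,0,0,1]]]'

```text
t: 22.1
eef_pos: [0.6377, -0.2712, 0.0937]
tool_rot: [3.141, -0.0, 2.966]
contact_force: [-0.1, 0.1, -1.0]
width: 0.339
finger_force: 59.5
```

```bash
python3 go.py .639 -.272 -.001 80
```

```text
t 22.1 pos [ 0.6377 -0.2712  0.0937] rpy [ 1.7999e+02 -2.0000e-02  1.6993e+02] w 0.339 F 59.5 cf [-0.1  0.1 -1. ]
shift [-0.0015 -0.0006  0.0947] turn -0.1
```

>>> step_arm --plan '[[[0,0,0,-0.0015,0,0,1],[0,0,0,0,0,0.02,1],[0,0,0,0,0,0.03,1],[0,0,0,0,0,0.025,1],[0,0,0,0,0,0.01,1],[0,0,0,0,0,0.005,1],[0,0,0,0,0,0.002,1],[0,0,0,0,0,0.001,1],[0,0,0,0,0,0.001,1],[0,0,0,0,0,0,1]]]'

```text
t: 23.1
eef_pos: [0.6399, -0.2719, 0.0006]
tool_rot: [-3.141, 0.001, 2.967]
contact_force: [0.9, -0.5, -1.0]
width: 0.338
finger_force: 59.4
```

```bash
python3 go.py .639 -.272 -.001 80;  python3 - <<'E'
from h import *
p=imaging.capture("scene"); cv2.imwrite("pics/e.png",cv2.resize(p["image"][150:290,150:320,::-1],None,fx=4,fy=4))
E
```

```text
t 23.1 pos [ 6.399e-01 -2.719e-01  6.000e-04] rpy [-1.7997e+02  7.0000e-02  1.6999e+02] w 0.338 F 59.4 cf [ 0.9 -0.5 -1. ]
shift [ 0.0009 -0.0003  0.0016] turn -0.0
```

View pics/e.png

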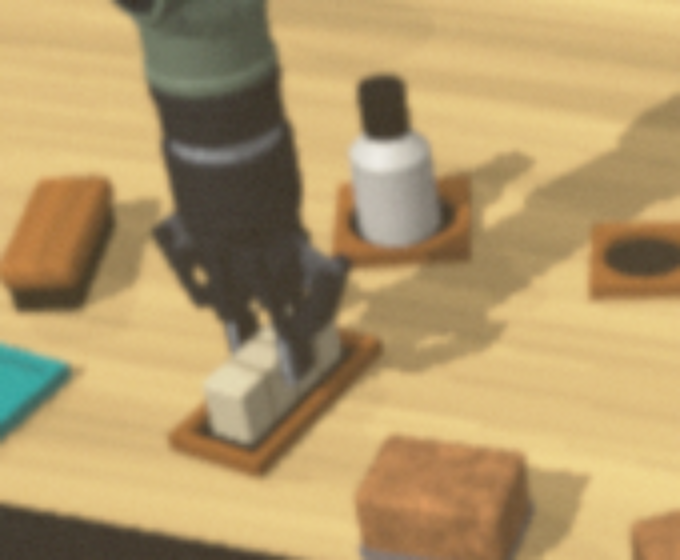

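The bar is in the brown recess at crop (270,385), level and aligned. I'll lower it the last millimetres.

>>> step_arm --plan '[[[0,0,0,0,0,0.001,1],[0,0,0,0,0,0.001,1],[0,0,0,0,0,0,1]]]'

```text
t: 23.45
eef_pos: [0.6397, -0.2718, -0.0012]
tool_rot: [-3.141, 0.001, 2.967]
contact_force: [-1.5, -0.1, 5.2]
width: 0.334
finger_force: 60.2
```

>>> step_arm --plan '[[[0,0,0,0,0,0,0.2],[0,0,0,0,0,0,0],[0,0,0,0,0,0,-0.2],[0,0,0,0,0,0,-0.3],[0,0,0,0,0,-0.01,-0.5],[0,0,0,0,0,-0.03,-1],[0,0,0,0,0,-0.04,-1],[0,0,0,0,0,-0.02,-1]]]'

```text
t: 24.25
eef_pos: [0.6411, -0.2725, 0.1021]
tool_rot: [-3.14, 0.005, 2.967]
contact_force: [0.9, -0.6, 0.4]
width: 0.998
finger_force: 0.0
```

```bash
python3 go.py .641 .100 -.002 80;  python3 - <<'E'
from h import *
p=imaging.capture("scene"); w=cloud(p); o=p["range_z"]>0
for t in("bar","tin"):
  for r in imaging.outline_of(t,p)[:1]:
    q=w[r["region"]&o]; zt=np.percentile(q[:,2],95); s=q[q[:,2]>zt-.006]; print(t,zt,cv2.minAreaRect((s[:,:2]*1000).astype(np.float32)))
E
```

```text
t 24.2 pos [ 0.6411 -0.2725  0.1021] rpy [-179.91    0.27  169.99] w 0.998 F 0.0 cf [ 0.9 -0.6  0.4]
shift [0.0648 0.3668 0.1041] turn -0.0
bar 0.04810371154482884 ((641.6710205078125, -271.5172424316406), (31.124065399169922, 98.79357147216797), 80.09510040283203)
tin 0.053640510056012045 ((642.4900512695312, 100.82098388671875), (40.79745864868164, 37.222267150878906), 11.60330867767334)
```

>>> step_arm --plan '[[[0,0,0,0.0072,0.0408,0,-1],[0,0,0,0.0072,0.0408,0,-1],[0,0,0,0.0072,0.0408,0,-1],[0,0,0,0.0072,0.0408,0,-1],[0,0,0,0.0072,0.0408,0,-1],[0,0,0,0.0072,0.0408,0,-1],[0,0,0,0.0072,0.0408,0,-1],[0,0,0,0.0072,0.0408,0,-1],[0,0,0,0.0072,0.0408,0,-1],[0,0,0,0,0,0,-1],[0,0,0,0,0,0,-1]]]'

```text
t: 25.5
eef_pos: [0.6382, 0.1022, 0.0963]
tool_rot: [-3.141, -0.002, 2.969]
contact_force: [-0.7, -0.5, -0.4]
width: 1.001
finger_force: 0.0
```

```bash
python3 go.py .641 .100 -.002 80
```

```text
t 25.5 pos [0.6382 0.1022 0.0963] rpy [-1.7994e+02 -1.3000e-01  1.7011e+02] w 1.001 F 0.0 cf [-0.7 -0.5 -0.4]
shift [-0.0031 -0.0017  0.0983] turn 0.1
```

>>> step_arm --plan '[[[0,0,0,-0.003,-0.002,0.01,-1],[0,0,0,0,0,0.03,-1],[0,0,0,0,0,0.03,-1],[0,0,0,0,0,0.018,-1],[0,0,0,0,0,0.008,-1],[0,0,0,0,0,0.003,-1],[0,0,0,0,0,0,-0.2],[0,0,0,0,0,0,0.4],[0,0,0,0,0,0,1],[0,0,0,0,0,0,1],[0,0,0,0,0,0,1],[0,0,0,0,0,0,1]]]'

```text
t: 26.7
eef_pos: [0.6433, 0.0989, 0.0002]
tool_rot: [3.141, 0.003, 2.967]
contact_force: [-0.4, 0.2, 6.3]
width: 0.448
finger_force: 60.4
```

```bash
python3 go.py .440 -.086 .1 80
```

```text
t 26.7 pos [6.433e-01 9.890e-02 2.000e-04] rpy [1.7997e+02 1.6000e-01 1.7000e+02] w 0.448 F 60.4 cf [-0.4  0.2  6.3]
shift [ 0.1681 -0.2174 -0.0998] turn -0.0
```

>>> step_arm --plan '[[[0,0,0,0,0,-0.015,1],[0,0,0,0,0,-0.03,1],[0,0,0,0,0,-0.035,1],[0,0,0,0,0,-0.02,1],[0,0,0,0.0125,-0.016,0,1],[0,0,0,0.02,-0.026,0,1],[0,0,0,0.026,-0.034,0,1],[0,0,0,0.026,-0.034,0,1],[0,0,0,0.026,-0.034,0,1],[0,0,0,0.025,-0.032,0,1],[0,0,0,0.02,-0.026,0,1],[0,0,0,0.0125,-0.016,0,1]]]'

```text
t: 27.9
eef_pos: [0.4365, -0.0876, 0.0993]
tool_rot: [-3.141, -0.001, 2.965]
contact_force: [0.4, -0.4, -0.0]
width: 0.453
finger_force: 60.3
```

>>> step_arm --plan '[[[0,0,0,0,0,0,1],[0,0,0,0,0,0,1]]]'

```text
t: 28.1
eef_pos: [0.4392, -0.0868, 0.0994]
tool_rot: [3.141, 0.001, 2.966]
contact_force: [0.9, 0.9, -0.2]
width: 0.453
finger_force: 60.3
```

```bash
python3 go.py .440 -.086 .004 80
```

```text
t 28.1 pos [ 0.4392 -0.0868  0.0994] rpy [1.7998e+02 8.0000e-02 1.6994e+02] w 0.453 F 60.3 cf [ 0.9  0.9 -0.2]
shift [-0.0007  0.0009  0.0954] turn -0.1
```

>>> step_arm --plan '[[[0,0,0,0,0,0.02,1],[0,0,0,0,0,0.03,1],[0,0,0,0,0,0.025,1],[0,0,0,0,0,0.01,1],[0,0,0,0,0,0.005,1],[0,0,0,0,0,0.002,1],[0,0,0,0,0,0.001,1],[0,0,0,0,0,0.001,1],[0,0,0,0,0,0.001,1],[0,0,0,0,0,0,1]]]'

```text
t: 29.1
eef_pos: [0.4392, -0.0869, 0.0041]
tool_rot: [-3.141, 0.001, 2.967]
contact_force: [0.5, 0.1, 1.7]
width: 0.451
finger_force: 60.5
```

```bash
python3 go.py .440 -.086 .004 80;  python3 - <<'E'
from h import *
p=imaging.capture("scene"); cv2.imwrite("pics/f.png",cv2.resize(p["image"][150:290,230:400,::-1],None,fx=4,fy=4))
E
```

```text
t 29.1 pos [ 0.4392 -0.0869  0.0041] rpy [-1.7999e+02  7.0000e-02  1.6998e+02] w 0.451 F 60.5 cf [0.5 0.1 1.7]
shift [-0.0006  0.001   0.0001] turn -0.0
```

View pics/f.png

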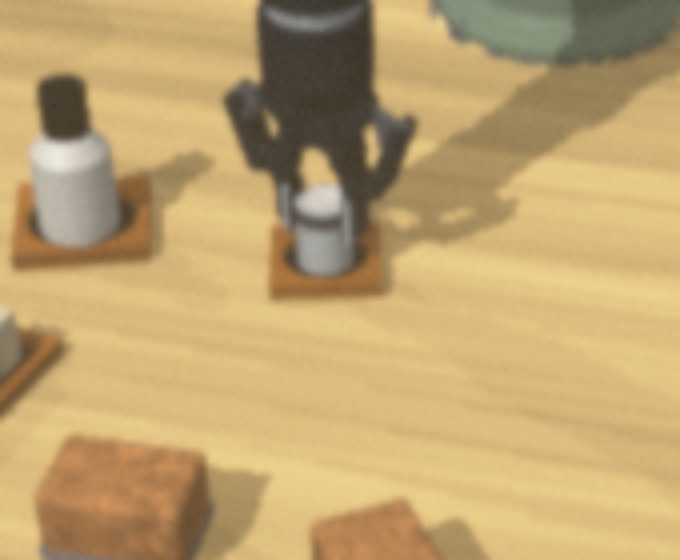

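The tin is upright in its recess at crop (325,250), and the contact force shows it's touching the floor. I'll release it and retreat.

>>> step_arm --plan '[[[0,0,0,0,0,0.0005,1],[0,0,0,0,0,0,0],[0,0,0,0,0,0,-0.2],[0,0,0,0,0,0,-0.4],[0,0,0,0,0,0,-0.5],[0,0,0,0,0,-0.01,-0.6],[0,0,0,0,0,-0.03,-1],[0,0,0,0,0,-0.04,-1],[0,0,0,0,0,-0.04,-1],[0,0,0,0,0,-0.03,-1],[0,0,0,0,0,0,-1],[0,0,0,0,0,0,-1]]]'

```text
t: 30.35
eef_pos: [0.4391, -0.0868, 0.1542]
tool_rot: [-3.141, 0.002, 2.967]
contact_force: [-0.3, -0.6, -0.9]
width: 0.998
finger_force: 0.0
```

```bash
python3 - <<'E'
from h import *
p=imaging.capture("scene"); cv2.imwrite("pics/g.png",p["image"][...,::-1]); w=cloud(p); o=p["range_z"]>0
for t in "bottle tin bar cork spray_can ski_brush".split():
  for r in imaging.outline_of(t,p)[:4]:
    q=w[r["region"]&o]; zt=np.percentile(q[:,2],95); s=q[q[:,2]>zt-.006]; print(t,round(r["score"],2),zt.round(4),np.round(cv2.minAreaRect((s[:,:2]*1000).astype(np.float32))[0]))
E
```

```text
bottle 0.25 0.0492 [449. 265.]
tin 0.5 0.0581 [439. -86.]
tin 0.27 0.0168 [ 437. -271.]
cork 0.97 0.0493 [446. 266.]
cork 0.8 0.0599 [ 739. -116.]
cork 0.72 0.0598 [785.  51.]
spray_can 0.82 0.16 [534. 457.]
ski_brush 0.95 0.0467 [ 542. -485.]
```

View pics/g.png

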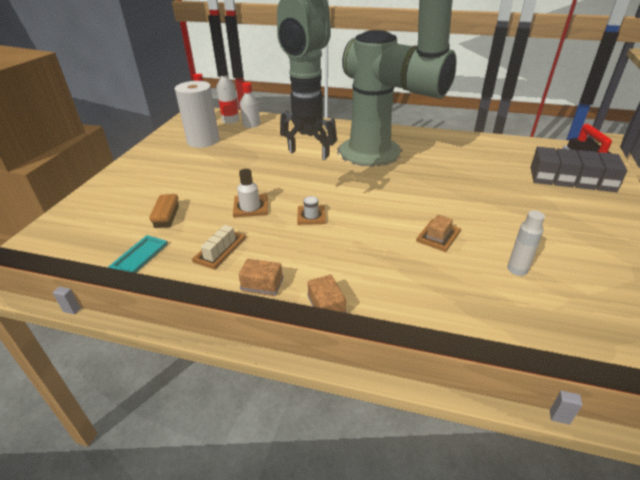

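All four are seated: bottle at px (248,195), tin (311,208), bar (219,244) and cork (438,230). The spray can and brush haven't moved. I'll check the bottle's cap, then hand in.

```bash
python3 - <<'E'
from h import *
p=imaging.capture("scene"); w=cloud(p)
m=(p["range_z"]>0)&(np.hypot(w[...,0]-.437,w[...,1]+.271)<.05)&(w[...,2]>.02)
q=w[m]; zt=np.percentile(q[:,2],99); s=q[q[:,2]>zt-.006]; c=np.array(cv2.minAreaRect((s[:,:2]*1000).astype(np.float32))[0]); print(zt,c)
if .113<zt<.126 and np.hypot(*(c-[437,-271]))<11: print(robot.sign_off())
E
```

```text
0.12319840274867862 [ 438.73727417 -271.89471436]
the job is handed in; nothing more can be done
None
```

I placed the bottle, tin, wax bar and cork block each in its matching holder and handed the job in at about 30 s; the last pictures show all four seated and the spray can and brush unmoved, but no verdict came back.

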